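# Pin the crank onto the kitchen hand mill

### The arm

A 7-joint arm with a two-finger parallel gripper is mounted at the origin on the work surface. World frame = base frame: x ahead of the robot, y to its left, z up, the work surface at z = 0. Lengths are in m, angles in rad, forces in N, time in s.
With the tool pointing down it reaches from about 0.35 to 0.9 m from the base axis. Payload 19.9 kg.
Tool frame: the origin (TCP) lies at the very end of the fingers, on their centre line; the grasp point (between the pads) lies grip_point_offset behind it (grip_point_offset is the distance from the TCP to the grasp point, in m); z points along the fingers, y is the line along which they close (so a half turn about z gives the same grasp; the last joint's range is limited). The gripper opens to 94 mm and grips with 3 to 60 N. Pads are 16 mm wide; open, the fingers measure 119 mm over their backs; the gripper's body (75 mm by 177 mm) begins 78 mm behind the grasp point.
Start: joints at [-1.355, 0.417, -0.01, 1.614, 0.005, 1.111, -0.053], TCP at [0.159, 0.604, 0.166] pointing down, gripper open.
Joint ranges: [-2.81, 2.81], [-0.39, 2.02], [-1.27, 1.25], [0.06, 2.57], [-1.19, 4.33], [0.19, 2], [-2.82, 2.82]. Speed limits (rad/s): [1.89, 1.89, 2.39, 2.39, 3.01, 3.01, 3.01].

### API

Orientations are given as a unit quaternion [w, x, y, z].
In Python, from plant import * gives the robot as it stands. The module is installed in compiled form; this text tells all that it offers. Calls block until the motion is done:
- goto(position, orientation): joint-space move of the TCP to a pose.
- servo_line(position, frame=None, rate=0.15): straight line of the TCP; frame=None keeps the orientation; rate is the mean speed in m/s.
- goto_joints(angles): joint-space move.
- command_gripper(opening): finger opening in m; the grip force is fixed at half the most; returns when the fingers have stopped.
- sleep(seconds).
- solve_ik(position, orientation): joint angles nearest the present ones, or None.
- capture(name): name is "scene" or "top" or "wrist"; returns a dict with "image" (480x640x3 uint8, red, green, blue), "z_map" (480x640 float32, m along the optical axis (not along the pixel's ray), 0 where there is no reading), "mtx" (3x3 intrinsics, pixels), "dist_coeffs" ([k1, k2, p1, p2, k3] as OpenCV has them; the pictures are not rectified), "T" (4x4, takes a point from camera to world coordinates). Camera axes: x right, y up, looking along -z (the intrinsics and any distortion apply to the point x, -y, -z); pixel columns grow to the right and rows downward; lengths in m; the calibration is good to about 2 mm. A picture is of the moment at which its call begins.
A pose or a line that the arm cannot do raises Unreachable and nothing moves.
- job_done(): hands the job in; it is judged then, once.
Readings, each from a call of its own:
- get_time(): time.
- get_q(): joint angles.
- get_joint_vel(): joint speeds.
- get_effort(): joint torques, N m.
- get_position(): TCP position.
- get_eef_rot(): TCP orientation.
- get_ft_force(): force on the tool from outside, world axes, zero at the start.
- get_torque(): the same for the moment, N m.
- get_grip_width(): finger opening in m.
- get_gripper_force(): force on a finger pad.
Only numpy, scipy, OpenCV 4.12 (cv2) and the standard library are available. Lean on these libraries where they do the work, as an engineer would, in place of code of your own. Each camera call takes 0.05 s, during which the arm holds its last target. There are 200 camera calls.

### The job

Take the steel hitch pin out of the wooden block and push it down fully home through the cross hole in the mill's crank hub, with its loop on the side of the shaft's free end. Then swing the sprung loop down over the shaft end until it snaps and stays, without forcing anything, and let go. Leave everything else on the counter where it is.

Things in the scene. Friction and masses are not known exactly. Their poses are not given: they have to be found in the camera images.
- mill: Hand grain mill, fixed: wooden foot 170 x 150 mm, white body 100 x 90 mm, hopper and lid knob to 270 mm high. Origin: underside centre of the foot, z up. A steel shaft, 20 mm square, leaves it level along -y, axis 125 mm above the counter; the crank hub sits on it about y = -150 mm, its arm level along +x to x = 137 mm, with a 26 mm thick wooden handle from there along -y.
- hub_hole (a point): Nominal mouth of the vertical cross hole, in the hub's top face (28 mm along y, 26 mm wide), 138 mm above the counter; axes as the mill. Shaft and hub are clamped up to 12 mm further in or out along y than this point: not measured, find the hole by sight or feel. Hole 10.2 mm wide, 1 mm chamfer, right through (26 mm). A sprung ball in its wall rubs on the pin: pushing it home takes 4 to 10 N.
- shaft_end (a point): Nominal free end of the shaft, on its axis, 125 mm above the counter; the real one is off along y by as much as the hole, always 40 mm from the hole's axis along -y of the mill. The end is rounded (10 mm radius about a level cross axis); nothing stands beyond it. The shaft's top lies 3 mm below the hub's.
- pin_block: Light wooden block, fixed, 150 (x) x 60 (y) x 55 mm high, origin at its underside centre. Two vertical square through holes (11 mm) at x = +-45 mm: one holds the hitch pin, the other a plain dark wooden dowel with a round head, which stays there.
- hitch_pin: Steel hitch pin, 90 g, upright in the block. Origin: on its axis, underside of the collar (which rests on the hub when home); z up. Shank 9 mm thick down to z = -42 mm, last 6 mm tapered to 7 mm. Collar 18 mm wide, 4 mm high. Hinge barrel 44 mm long along x at z = 8 mm. Square grip 14 x 14 mm, z = 6 to 42 mm, faces across x and y. The wire loop points along -y.
- loop (a joint): Loop angle about the barrel, rad. 0: rest, sprung open, legs 0.35 above level; grows as the lip swings down; stop at 1.22. With the pin home the bar meets the shaft end at about 0.75, must stretch 2.5 mm over it (tightest near 0.96; some 3 to 7 N down on the lip), then snaps under the nose and stays near 1.1. Let go earlier, it springs open.
- lip (a point): Middle of the outer edge of the loop's flat thumb lip (26 mm wide, 22 mm long, bent up 0.52 rad from the legs). The loop: two 4 mm wire legs at x = +-18 mm of the pin, which straddle hub and shaft, and a cross bar 46 mm from the hinge, where the lip begins. At rest 57 mm out from the pin's axis and 41 mm above the pin's origin; snapped shut, 55 mm out and 28 mm below it.
- dowel: Bystander: plain wooden dowel pin, 9 mm thick, round head 22 mm wide and 22 mm high, in the block's other hole. Origin: on its axis, under its head.
- tin: Bystander: white tin, 72 mm wide, 80 mm high. Origin: underside centre.
- spoon: Bystander: wooden spoon, 200 mm long, 12 mm thick, lying flat along x. Origin: middle of its length, on the counter.
- salt: Bystander: small glass salt jar, 44 mm wide, 85 mm high. Origin: underside centre.
- pepper: Bystander: dark wooden pepper cylinder, 48 mm wide, 110 mm high. Origin: underside centre.
Mind the look-alikes: they are no part of the job. Leave any orange or yellow look-alike of the hitch_pin alone.

How it is judged:
By the outcome, as a careful person would: the job done as asked, in the order asked, and still so for the second after the job is handed in, with the robot touching nothing.
It also fails if it takes over 72 s, if anything falls off the work surface, if the arm or the gripper's body presses on something with over 40 N, if the wrist force passes 120 N, or if a joint passes its speed limit or range.

## Working session

There is one attempt and no reset: what is moved stays moved. The work goes in short steps, each a Python script; the robot and the scene stay as the last script left them, time stands still between calls to the robot, and variables do not carry over. Pictures are saved under pics/ and viewed, at most 10 in all, crops included, and the job is handed in when it is done.

```bash
mkdir -p pics; cat > h.py <<'E'
from plant import *
import numpy as np, cv2
def px2w(c,uv,z=None,depth=None):
    p=cv2.undistortPoints(np.array([[uv]],float),np.array(c["mtx"]),np.array(c["dist_coeffs"]))[0,0]
    d=np.array([p[0],-p[1],-1.0]); T=np.array(c["T"])
    if depth is not None: return T[:3,:3]@(d*depth)+T[:3,3]
    r=T[:3,:3]@d; return T[:3,3]+r*(z-T[2,3])/r[2]
def cloud(c):
    h,w=c["z_map"].shape
    u,v=np.meshgrid(np.arange(w),np.arange(h))
    p=cv2.undistortPoints(np.stack([u,v],-1).reshape(-1,1,2).astype(float),np.array(c["mtx"]),np.array(c["dist_coeffs"]))[:,0]
    z=c["z_map"].reshape(-1,1); T=np.array(c["T"])
    P=np.c_[p[:,:1]*z,-p[:,1:]*z,-z]@T[:3,:3].T+T[:3,3]
    P[z[:,0]==0]=np.nan
    return P.reshape(h,w,3)
def save(n,im): cv2.imwrite("pics/"+n+".png",im[:,:,::-1])
E
python3 - <<'E'
from h import *
import pickle
d={}
for n in("scene","top"):
    c=capture(n); d[n]=c; save(n,c["image"]); print(n,np.round(c["T"],3).tolist(),np.round(c["mtx"],1).tolist(),c["dist_coeffs"])
pickle.dump(d,open("d.pkl","wb"))
print(get_time(),get_position(),get_eef_rot(),grip_point_offset,get_ft_force())
E
```

```text
scene [[0.858, -0.377, 0.349, 0.889], [0.514, 0.603, -0.611, -0.742], [0.02, 0.703, 0.711, 0.838], [0.0, 0.0, 0.0, 1.0]] [[512.1, 0.0, 320.6], [0.0, 512.1, 246.5], [0.0, 0.0, 1.0]] [-0.08860702  0.          0.          0.          0.        ]
top [[0.01, 0.99, -0.14, 0.385], [-0.999, 0.014, 0.029, -0.072], [0.03, 0.14, 0.99, 1.038], [0.0, 0.0, 0.0, 1.0]] [[508.7, 0.0, 319.4], [0.0, 508.7, 238.0], [0.0, 0.0, 1.0]] [-0.03533727  0.          0.          0.          0.        ]
0.1 [0.15925343 0.60400757 0.16561621] [-3.76704403e-05  1.28530789e-01  9.91705382e-01 -5.19882601e-04] 0.0188 [0.96642219 0.21934325 0.82803774]
```

View pics/scene.png

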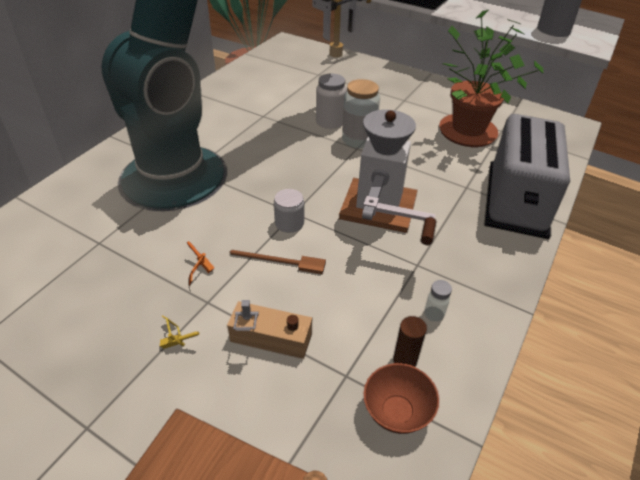

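View pics/top.png

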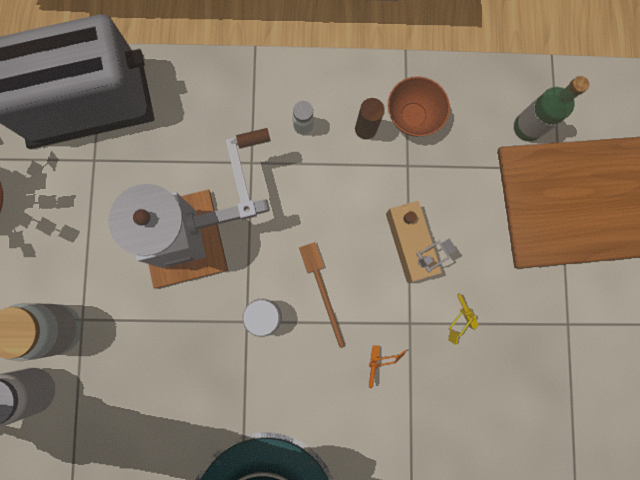

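The scene view shows four things that could be taken for the pin:
- **Steel pin** in the block: scene (245,312), top (428,258).
- **Orange look-alike**: scene (203,262), top (378,362).
- **Yellow look-alike**: scene (175,335), top (465,318).
- **Dowel** with a dark round head: scene (292,322), top (410,217).

By the description I choose the grey steel one in the block. The hub hole is at about top (247,209) and the shaft end at about (268,206).

Next I take rough positions from the depth and one close crop.

```bash
python3 - <<'E'
from h import *
import pickle
d=pickle.load(open("d.pkl","rb")); c=d["top"]; P=cloud(c)
def reg(u0,u1,v0,v1,z0,z1):
    m=np.zeros(P.shape[:2],bool); m[v0:v1,u0:u1]=1
    return m&(P[...,2]>z0)&(P[...,2]<z1)
def rect(m):
    q=P[m]; r=cv2.minAreaRect((q[:,:2]*1000).astype(np.float32)); return len(q),np.round(r[0],1),np.round(r[1],1),round(r[2],1),np.round(q[:,2].mean(),4)
print("block",rect(reg(380,450,195,290,.050,.060)))
for u,v in[(428,258),(427,262),(450,248),(410,217),(247,209),(262,207),(268,206),(200,222),(235,150)]: print((u,v),np.round(P[v,u],4))
print("pin grip",rect(reg(415,440,245,275,.085,.11)))
print("hub",rect(reg(232,275,195,222,.115,.15)))
print("foot",rect(reg(140,235,185,295,.01,.035)))
print("counter",np.nanmedian(P[380:400,500:560,2]))
a=cv2.resize(c["image"][180:300,370:490],(400,400),interpolation=2); b=cv2.resize(c["image"][170:250,190:290],(400,400),interpolation=2)
save("crop1",np.hstack([a,b]))
E
```

```text
block (1965, array([ 522.9, -289.1]), array([148.6,  61.6]), 17.0, np.float64(0.056))
(428, 258) [ 0.4835 -0.3039  0.0957]
(427, 262) [ 0.4756 -0.301   0.0993]
(450, 248) [ 0.5036 -0.3476  0.0909]
(410, 217) [ 0.5642 -0.2743  0.0798]
(247, 209) [ 0.591   0.0485 -0.0013]
(262, 207) [0.5677 0.0056 0.1368]
(268, 206) [ 0.5711 -0.0046  0.1298]
(200, 222) [0.5392 0.1164 0.1332]
(235, 150) [0.6753 0.0587 0.1303]
pin grip (61, array([ 480.2, -302.8]), array([12.3, 16.5]), 32.4, np.float64(0.0964))
hub (615, array([569.7,  28.1]), array([44.1, 68.5]), 2.8, np.float64(0.1347))
foot (2481, array([526.7, 176.9]), array([169.8, 149.7]), 14.9, np.float64(0.0194))
counter 0.0007561324187850271
```

View pics/crop1.png

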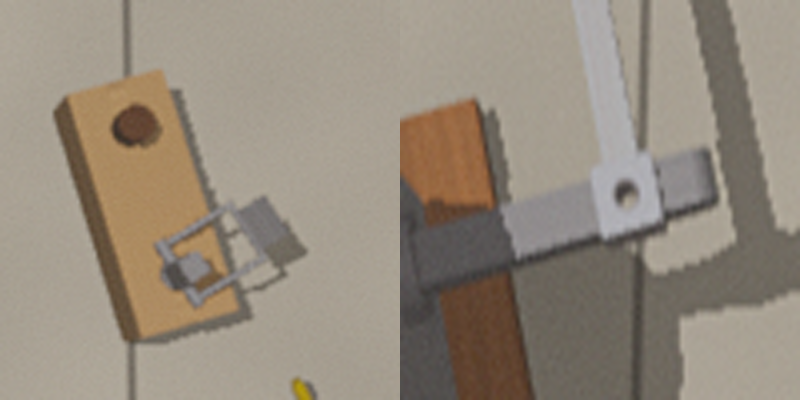

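Left crop: a grey pin with a light square grip in the block hole at top (424,262), its loop towards the lower-right of the arm view. It is turned about 28°, which differs from the block's 17°. Right crop: the cross hole is at top (246.5,208.6). I go over the hub with the wrist camera on the way, then over the pin.

```bash
cat >> h.py <<'E'
from scipy.spatial.transform import Rotation as Ro
def quat(psi,flip=False):
    # tool z down, tool y along (cos psi, sin psi)
    y=np.array([np.cos(psi),np.sin(psi),0])*(-1 if flip else 1); z=np.array([0,0,-1.]); x=np.cross(y,z)
    q=Ro.from_matrix(np.c_[x,y,z]).as_quat(); return [q[3],q[0],q[1],q[2]]
E
python3 - <<'E'
from h import *
import pickle
d=pickle.load(open("d.pkl","rb"))
print("hole top-view",px2w(d["top"],(246.5,208.6),z=.138))
q0=quat(np.radians(15)); 
for f in(0,1):
    for p,a in(((.566,.032,.30),15),((.48,-.3025,.2),28)): print(f,np.round(solve_ik(p,quat(np.radians(a),f)),2))
f=min((0,1),key=lambda f:abs(solve_ik((.48,-.3025,.2),quat(np.radians(28),f))[6]))
print("flip",f)
goto((.566,.022,.30),quat(np.radians(15),f)); c1=capture("wrist"); print(get_time())
goto((.49,-.32,.235),quat(np.radians(28),f)); c2=capture("wrist"); print(get_time())
pickle.dump((c1,c2),open("w.pkl","wb"))
print(np.round(c1["T"],3),c1["mtx"],c1["dist_coeffs"])
save("w12",np.hstack([cv2.resize(c["image"],(400,300),interpolation=3) for c in(c1,c2)]))
E
```

```text
hole top-view [0.56407039 0.03325407 0.138     ]
0 [-0.68  0.26  0.7   1.6  -0.17  1.35  0.31]
0 [-0.33  0.49  1.13  1.75 -0.47  1.21  1.42]
1 [-0.94  0.36  1.09  1.61 -0.32  1.37 -2.69]
1 [-0.3   0.47  1.09  1.75 -0.44  1.2  -1.75]
flip 0
2.7083
4.1
[[ 0.965 -0.252 -0.07   0.545]
 [ 0.261  0.928  0.267  0.102]
 [-0.002 -0.276  0.961  0.518]
 [ 0.     0.     0.     1.   ]] [[393.13724365   0.         313.29039075]
 [  0.         393.13724365 238.3876232 ]
 [  0.           0.           1.        ]] [-0.05498106  0.          0.          0.          0.        ]
```

View pics/w12.png

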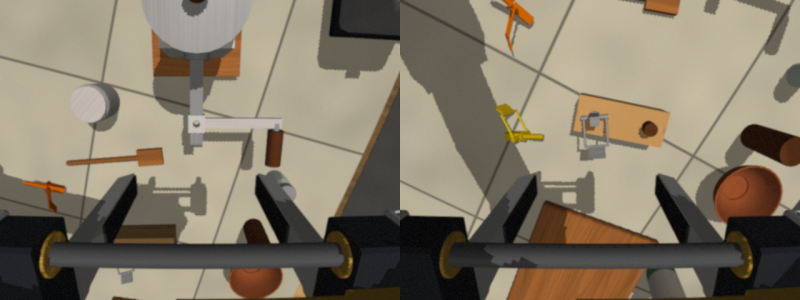

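The wrist view shows the hub hole near full-resolution (314,200) on the left. On the right the pin grip is near (310,192), with the loop below it in the picture. Next I get sub-pixel values.

```bash
python3 - <<'E'
from h import *
import pickle
c1,c2=pickle.load(open("w.pkl","rb"))
g=cv2.cvtColor(c1["image"],cv2.COLOR_RGB2GRAY)
roi=g[192:208,304:324]; m=(roi<110).astype(np.uint8); n,l,s,ce=cv2.connectedComponentsWithStats(m)
for i in range(1,n): 
    uv=ce[i]+[304,192]; print("hole cand",s[i,4],uv,px2w(c1,uv,z=.136))
P=cloud(c1); 
q=P[(P[...,2]>.1355)&(P[...,2]<.142)&(np.hypot(P[...,0]-.565,P[...,1]-.032)<.022)]; r=cv2.minAreaRect((q[:,:2]*1000).astype(np.float32)); print("hub top",len(q),r,q[:,2].mean())
q=P[(P[...,2]>.118)&(P[...,2]<.137)&(np.hypot(P[...,0]-.577,P[...,1]+.005)<.04)]; R=Ro.from_euler('z',-14.9,degrees=True).as_matrix(); s=(q-[.5267,.1769,0])@R.T; s=s[abs(s[:,0])<.012]; print("shaft end in mill y",s[:,1].min(),"x",s[:,0].mean())
P=cloud(c2)
q=P[(P[...,2]>.090)&(P[...,2]<.103)&(np.hypot(P[...,0]-.48,P[...,1]+.3025)<.014)]; r=cv2.minAreaRect((q[:,:2]*1000).astype(np.float32)); print("grip",len(q),r,q[:,2].mean(),q[:,:2].mean(0))
q=P[(P[...,2]>.066)&(P[...,2]<.103)&(np.hypot(P[...,0]-.505,P[...,1]+.345)<.028)]; print("loop/lip",len(q),q.mean(0),cv2.minAreaRect((q[:,:2]*1000).astype(np.float32)))
save("w3",np.hstack([cv2.resize(c1["image"][170:230,285:345],(400,400),interpolation=2),cv2.resize(c2["image"][160:270,270:380],(400,400),interpolation=2)]))
E
```

```text
hole cand 27 [314.22222222 200.25925926] [0.56328028 0.03340418 0.136     ]
hub top 705 ((563.6098022460938, 31.369157791137695), (25.690311431884766, 41.911373138427734), 15.269923210144043) 0.13732479554581073
shaft end in mill y -0.1843484462009051 x -0.0015393859652683363
grip 253 ((478.7109680175781, -301.3053283691406), (13.956473350524902, 14.369311332702637), 32.733516693115234) 0.09627977390741008 [ 0.47850199 -0.30096874]
loop/lip 737 [ 0.50372883 -0.34105611  0.08444186] ((501.75579833984375, -338.92315673828125), (39.68417739868164, 30.476144790649414), 27.746601104736328)
```

View pics/w3.png

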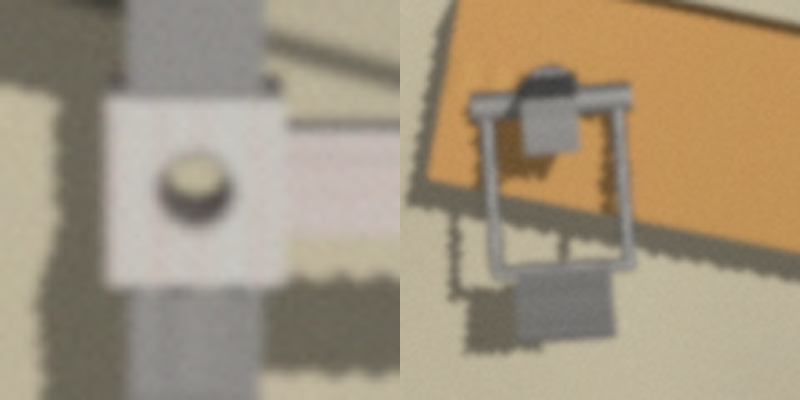

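Left crop: the hole centre is at full-resolution (314.3,198.3), in the middle of the hub top face. Right crop: the grip top centre is at (311.3,194.6), and the hinge ends are at about (289.8,188.9) and (333.8,185.9), so this is the grey steel pin and the choice holds.

```bash
python3 - <<'E'
from h import *
import pickle
c1,c2=pickle.load(open("w.pkl","rb"))
f=lambda u,v:(270+(u-400)/3.636,160+v/3.636)
print("hole",px2w(c1,(314.35,198.3),z=.138)," hub ctr",px2w(c1,(314.15,198.65),z=.138))
a,b=px2w(c2,f(472,105),z=.063),px2w(c2,f(632,94),z=.063); print("hinge",a,b,(a+b)/2,np.linalg.norm(a-b),np.degrees(np.arctan2(*(b-a)[1::-1])))
a,b=px2w(c2,f(497,272),z=.079),px2w(c2,f(634,265),z=.079); print("bar",a,b,(a+b)/2,np.linalg.norm(a-b),np.degrees(np.arctan2(*(b-a)[1::-1])))
print("grip top",px2w(c2,f(550,126),z=.097))
a,b=px2w(c2,f(518,341),z=.096),px2w(c2,f(614,334),z=.096); print("lip",a,b,(a+b)/2,np.linalg.norm(a-b),np.degrees(np.arctan2(*(b-a)[1::-1])))
E
```

```text
hole [0.56279635 0.03566622 0.138     ]  hub ctr [0.56269838 0.03528105 0.138     ]
hinge [ 0.45993715 -0.31176822  0.063     ] [ 0.4971673  -0.28842546  0.063     ] [ 0.47855222 -0.30009684  0.063     ] 0.04394278570367425 32.087101913146505
bar [ 0.4864655  -0.34645335  0.079     ] [ 0.51831194 -0.32717981  0.079     ] [ 0.50238872 -0.33681658  0.079     ] 0.03722452222564706 31.18242595050649
grip top [ 0.47901582 -0.30161271  0.097     ]
lip [ 0.49846966 -0.35603286  0.096     ] [ 0.51978606 -0.34243344  0.096     ] [ 0.50912786 -0.34923315  0.096     ] 0.025285030368368554 32.537037313692075
```

```bash
python3 - <<'E'
from h import *
import pickle
q=quat(np.radians(32)); p=np.array([.4795,-.3015,.0])
command_gripper(.06)
goto(p+[0,0,.14],q); servo_line(p+[0,0,.073],rate=.1)
print("pre",get_time(),get_position(),get_ft_force())
command_gripper(0.0)
print("grip",get_time(),get_grip_width(),get_gripper_force(),get_ft_force())
servo_line(p+[0,0,.235],rate=.15)
print("up",get_position(),get_ft_force(),get_grip_width())
h=np.array([.5635,.0347,0])
goto(h+[0,0,.235],quat(np.radians(15)))
c=capture("wrist"); s=capture("scene"); pickle.dump((c,s),open("g.pkl","wb"))
print(get_time(),get_position())
save("g",np.hstack([cv2.resize(c["image"][150:390,200:440],(400,400),interpolation=2),cv2.resize(s["image"][140:260,320:440],(400,400),interpolation=2)]))
E
```

```text
pre 6.0917 [ 0.47981813 -0.30183666  0.07355697] [-0.13800879 -0.10810483  0.07068973]
grip 7.0833 0.0006775768249903227 0.0 [ 0.36526705 -1.08792162  0.21413351]
up [ 0.47918323 -0.30125969  0.2342457 ] [-0.38966492 -0.01123992  0.10019815] 0.000653825610533053
9.725 [0.56352899 0.03322786 0.23507451]
```

View pics/g.png

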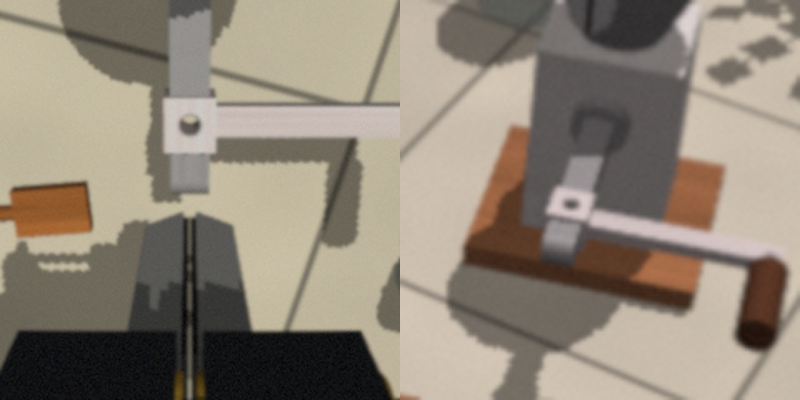

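The grip closed on nothing (left crop: the fingers are shut and empty; right crop: the hub is free). I check the camera against the fingertips and look at the block.

```bash
python3 - <<'E'
from h import *
import pickle
c,s=pickle.load(open("g.pkl","rb"))
for v in(275,279,284): print("tip ray",px2w(c,(313.4,v),z=.235))
print("T",np.round(c["T"],3).tolist())
t=capture("top"); s=capture("scene"); pickle.dump(t,open("t2.pkl","wb"))
P=cloud(t); m=P[245:275,410:440]; q=m[(m[...,2]>.088)&(m[...,2]<.11)]; print(len(q),q.mean(0))
save("t2",np.hstack([cv2.resize(t["image"][180:300,370:490],(400,400),interpolation=2),cv2.resize(s["image"][280:370,210:330],(400,400),interpolation=2)]))
print(get_eef_rot(),quat(np.radians(15)),get_position())
E
```

```text
tip ray [0.56414079 0.02956517 0.235     ]
tip ray [0.56479918 0.02710439 0.235     ]
tip ray [0.56562812 0.02400618 0.235     ]
T [[0.966, -0.249, -0.069, 0.542], [0.258, 0.928, 0.268, 0.112], [-0.002, -0.277, 0.961, 0.453], [0.0, 0.0, 0.0, 1.0]]
59 [ 0.48003865 -0.30221619  0.09735873]
[5.08826628e-05 6.09321017e-01 7.92923637e-01 3.53865187e-05] [np.float64(0.0), np.float64(0.6087614290087207), np.float64(0.7933533402912352), np.float64(0.0)] [0.56353636 0.03366869 0.23507281]
```

View pics/t2.png

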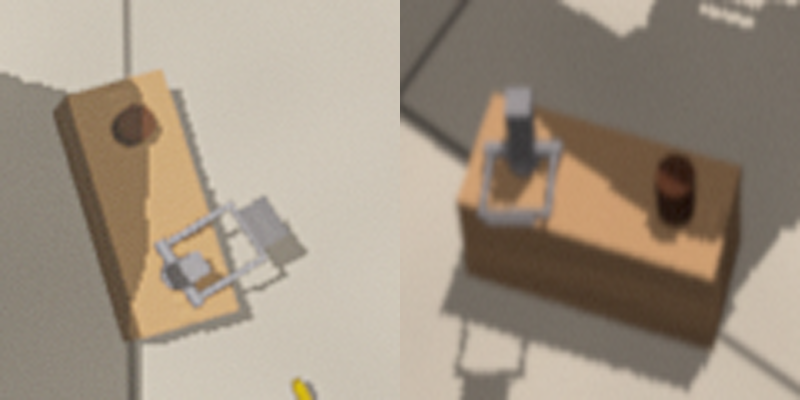

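The pin is undisturbed in the block. The fingertips don't appear where the TCP reading says, so I use the depth map to see where they really are.

```bash
python3 - <<'E'
from h import *
import pickle
c,s=pickle.load(open("g.pkl","rb")); P=cloud(c)
for v in range(272,350,6): print(v,[np.round(P[v,u]*1000,0).tolist() for u in(305,311,317,322)])
tcp=np.array([.56353,.0335,.235]); th=np.radians(15)
R=np.array([[np.cos(th),np.sin(th),0],[-np.sin(th),np.cos(th),0],[0,0,1]])
L=(P-tcp)@R.T; k=(abs(L[...,0])<.035)&(abs(L[...,1])<.05)&(L[...,2]>-.03)&(L[...,2]<.2)
q=L[k]
for z in np.arange(-.02,.12,.01):
    w=q[(q[:,2]>=z)&(q[:,2]<z+.01)]
    if len(w): print(round(z,3),len(w),np.round(w.min(0)*1000,1),np.round(w.max(0)*1000,1))
# scene/top check of tip
E
```

```text
272 [[577.0, -58.0, -0.0], [584.0, -57.0, -2.0], [591.0, -54.0, 0.0], [597.0, -53.0, -1.0]]
278 [[579.0, -67.0, -2.0], [586.0, -64.0, -1.0], [593.0, -63.0, -2.0], [599.0, -61.0, -2.0]]
284 [[557.0, 42.0, 282.0], [560.0, 42.0, 279.0], [563.0, 42.0, 278.0], [564.0, 44.0, 283.0]]
290 [[557.0, 42.0, 288.0], [560.0, 41.0, 285.0], [563.0, 42.0, 286.0], [564.0, 44.0, 289.0]]
296 [[557.0, 42.0, 296.0], [560.0, 41.0, 293.0], [562.0, 42.0, 293.0], [564.0, 44.0, 296.0]]
302 [[557.0, 43.0, 302.0], [560.0, 42.0, 299.0], [562.0, 43.0, 300.0], [564.0, 44.0, 302.0]]
308 [[558.0, 42.0, 306.0], [560.0, 41.0, 304.0], [563.0, 42.0, 304.0], [564.0, 44.0, 308.0]]
314 [[557.0, 42.0, 313.0], [560.0, 41.0, 308.0], [563.0, 42.0, 309.0], [564.0, 44.0, 314.0]]
320 [[558.0, 42.0, 317.0], [560.0, 41.0, 315.0], [562.0, 42.0, 314.0], [564.0, 44.0, 318.0]]
326 [[558.0, 42.0, 323.0], [560.0, 41.0, 319.0], [562.0, 42.0, 319.0], [564.0, 44.0, 323.0]]
332 [[558.0, 42.0, 327.0], [560.0, 42.0, 324.0], [562.0, 42.0, 324.0], [564.0, 44.0, 327.0]]
338 [[558.0, 42.0, 331.0], [560.0, 41.0, 328.0], [562.0, 42.0, 328.0], [564.0, 44.0, 330.0]]
344 [[558.0, 42.0, 335.0], [560.0, 42.0, 333.0], [562.0, 42.0, 333.0], [564.0, 44.0, 335.0]]
0.03 12 [-3.9  8.3 38.5] [ 2.9 10.1 39.9]
0.04 323 [-12.6   7.9  40. ] [12.  10.6 50. ]
0.05 541 [-12.5  -7.7  50. ] [12.  10.9 60. ]
0.06 567 [-12.6   7.9  60.1] [12.1 10.7 70. ]
0.07 691 [-12.7   7.6  70. ] [12.3 10.7 80. ]
0.08 834 [-12.8   7.6  80. ] [12.4 10.7 90. ]
0.09 973 [-12.9   7.9  90. ] [ 12.6  11.  100. ]
0.1 619 [-12.9  -2.4 100. ] [ 12.4  11.2 110. ]
0.11 61 [ -2.5   6.3 110.1] [  2.2  11.3 116.2]
```

The fingers sit laterally right, but when closed they end about 38 mm above the reported TCP, which explains the miss. I check whether the same holds with the fingers open.

```bash
python3 - <<'E'
from h import *
import pickle
c1,c2=pickle.load(open("w.pkl","rb"))
for c,tcp,a in((c1,(.566,.022,.30),15),(c2,(.49,-.32,.235),28)):
    th=np.radians(a); R=np.array([[np.cos(th),np.sin(th),0],[-np.sin(th),np.cos(th),0],[0,0,1]])
    L=(cloud(c)-tcp)@R.T; q=L[(abs(L[...,0])<.07)&(abs(L[...,0])>.03)&(abs(L[...,1])<.02)&(L[...,2]>-.03)&(L[...,2]<.2)]
    for z in np.arange(-.02,.07,.005):
        w=q[(q[:,2]>=z)&(q[:,2]<z+.005)]
        if len(w): print(round(z,3),len(w),np.round(w.min(0)*1000,1),np.round(w.max(0)*1000,1))
    print()
print(get_grip_width())
E
```

```text
0.035 77 [-49.4  -7.   37.4] [51.9 11.3 40. ]
0.04 290 [-55.7  -6.1  40. ] [56.9 11.8 45. ]
0.045 396 [-58.2  -6.6  45. ] [58.6 11.7 50. ]
0.05 421 [-59.   -6.6  50. ] [58.5 11.7 55. ]
0.055 461 [-58.9  -6.   55. ] [58.7 11.9 60. ]
0.06 473 [-58.9  -6.4  60. ] [59.2 12.4 65. ]
0.065 551 [-59.   -6.8  65. ] [59.1 12.2 70. ]

0.035 57 [-49.4  -7.   37.9] [52.  10.9 40. ]
0.04 300 [-54.8  -7.   40. ] [57.3 11.2 45. ]
0.045 396 [-57.2  -6.9  45. ] [59.9 11.4 50. ]
0.05 427 [-57.5  -7.3  50. ] [59.8 11.3 55. ]
0.055 433 [-57.6  -6.4  55. ] [60.  11.4 60. ]
0.06 492 [-57.8  -7.   60. ] [60.6 11.6 65. ]
0.065 548 [-57.8  -6.8  65. ] [60.5 11.7 70. ]

0.00031628143033563796
```

The offset is constant: the real fingertips lie 38 mm short of the reported TCP, open or closed. The wrist camera is also biased about 1.8 mm along mill +y. I correct both and grasp again, watching the force on the way down.

```bash
cat >> h.py <<'E'
D=.038   # real finger end lies D behind reported TCP
def tip(x,y,z): return np.array([x,y,z-D])
E
python3 - <<'E'
from h import *
import pickle
q=quat(np.radians(32)); x,y=.480,-.3025
goto(tip(x,y,.15),q); command_gripper(.06)
f0=np.array(get_ft_force())
servo_line(tip(x,y,.10),rate=.12)
for z in(.09,.082,.075):
    servo_line(tip(x,y,z),rate=.06); f=np.array(get_ft_force())-f0
    if np.linalg.norm(f)>4: print("contact",z,f); break
command_gripper(0.0)
w=get_grip_width(); print("grip",get_time(),w,get_gripper_force(),np.array(get_ft_force())-f0,get_position())
if w>.01:
    servo_line(tip(x,y,.13),rate=.08); servo_line(tip(x,y,.245),rate=.2)
    print("up",get_grip_width(),np.array(get_ft_force())-f0)
    goto(tip(.5637,.0337,.245),quat(np.radians(15)))
    print(get_time(),get_position(),get_grip_width())
    c=capture("wrist"); s=capture("scene"); pickle.dump((c,s),open("g2.pkl","wb"))
    save("g2",np.hstack([cv2.resize(c["image"][150:350,220:420],(400,400),interpolation=2),cv2.resize(s["image"][120:260,310:450],(400,400),interpolation=2)]))
E
```

```text
grip 14.4333 0.013560842599892112 29.995703995227814 [-0.17932169  0.70081583 -0.17855182] [ 0.48000155 -0.30247719  0.03700848]
up 0.013747047592967151 [ 0.69806965  0.87928421 -1.4310329 ]
17.3083 [0.56358255 0.03232878 0.20686758] 0.013587454153069042
```

View pics/g2.png

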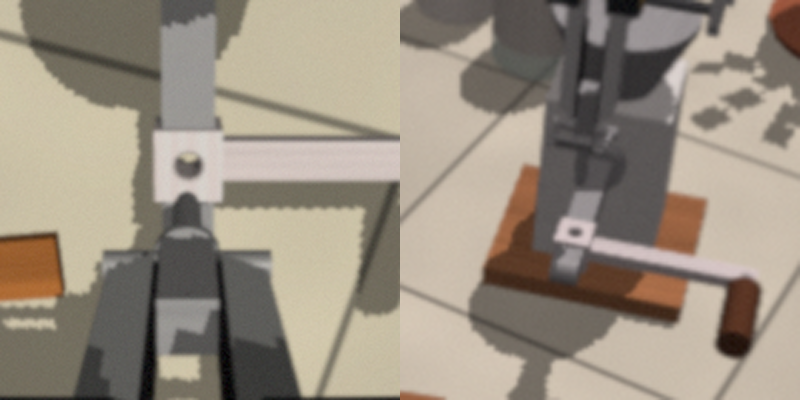

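The pin is held upright (grip width 13.6 mm). Its shank tip is at full-resolution (313.5,248.5) and the hole at (314,232.5) in the same wrist picture. I compare the two directly.

```bash
python3 - <<'E'
from h import *
import pickle
c,s=pickle.load(open("g2.pkl","rb")); P=cloud(c)
th=np.radians(15); R=np.array([[np.cos(th),np.sin(th),0],[-np.sin(th),np.cos(th),0],[0,0,1]])
tcp=np.array([.5636,.0335,0])
g=cv2.cvtColor(c["image"],cv2.COLOR_RGB2GRAY)
L=(P-tcp)@R.T
k=(abs(L[...,0])<.03)&(abs(L[...,1])<.06)&(L[...,2]>.15)&(L[...,2]<.26); q=L[k]
for z in np.arange(.17,.25,.005):
    w=q[(q[:,2]>=z)&(q[:,2]<z+.005)]
    if len(w): print(round(z,3),len(w),np.round(w.min(0)*1000,1),np.round(w.max(0)*1000,1))
hub=L[(abs(L[...,0])<.03)&(abs(L[...,1])<.03)&(L[...,2]>.1355)&(L[...,2]<.141)&(L[...,0]<.01)]
print("hub",np.round(hub.min(0)*1000,1),np.round(hub.max(0)*1000,1))
f=lambda u,v:(220+u/2,150+v/2)
for n,p,z in(("hole",(188,165),.138),("holeL",(174,165),.138),("holeR",(203,165),.138),("tiptop",(187,192),.183),("hubTL",(154,131),.138),("hubBL",(154,202),.138),("hubTR",(222,131),.138)): print(n,np.round((R@(px2w(c,f(*p),z=z)-tcp))*1000,1))
E
```

```text
0.18 6 [ -2.9   5.2 181.8] [  1.6   6.3 185. ]
0.185 15 [ -4.1   3.2 185.4] [  3.5   7.  190. ]
0.19 39 [ -5.3   3.  190.1] [  3.4   6.9 195. ]
0.195 40 [ -5.2   3.1 195.1] [  3.4   6.8 200. ]
0.2 45 [ -5.1   3.1 200.2] [  3.3   6.6 204.9]
0.205 42 [ -5.    3.2 205.4] [  3.2   6.6 209.9]
0.21 13 [ -3.2   5.1 210.2] [  2.    6.5 212.8]
0.22 7 [ -7.3   7.3 223.9] [  5.7   9.9 225. ]
0.225 177 [ -9.5   2.9 225. ] [  7.8  10.6 229.9]
0.23 305 [-22.6   2.6 230.1] [ 21.2   8.6 235. ]
0.235 252 [-22.6  -1.4 235. ] [ 21.1   8.4 240. ]
0.24 114 [ -8.6   7.2 240.2] [  6.3   8.4 245. ]
0.245 528 [-13.7 -45.1 245. ] [ 12.7   9.5 250. ]
hub [-13.4 -24.5 135.5] [  9.6  29.9 139.7]
hole [ -0.3   2.5 138. ]
holeL [ -5.6   2.4 138. ]
holeR [  5.3   2.5 138. ]
tiptop [ -0.6   5.7 183. ]
hubTL [-13.   15.6 138. ]
hubBL [-13.4 -12.2 138. ]
hubTR [ 12.4  15.6 138. ]
```

The pin sits 0.5 mm off the hole in mill x and is on it in y. I correct that and push down in steps while watching the force.

```bash
python3 - <<'E'
from h import *
x,y=.5642,.0338
f0=np.array(get_ft_force()); F=lambda:np.array(get_ft_force())-f0
servo_line(tip(x,y,.206),rate=.1)
print("above",np.round(F(),1),np.round(get_position(),4),get_time())
for z in np.r_[np.arange(.202,.166,-.004),np.arange(.166,.1525,-.0015)]:
    servo_line(tip(x,y,z),rate=.04); f=F(); p=np.array(get_position())
    print(round(z,4),np.round(f,1),np.round((p-tip(x,y,z))*1000,1))
    if f[2]>(14 if z<.165 else 16) or np.hypot(*f[:2])>12: print("stop"); break
print(get_time(),get_grip_width())
E
```

```text
above [-0.3 -0.3 -0.8] [0.5643 0.0335 0.1681] 17.95
0.202 [-0.3  0.9  0.3] [0.  0.  0.1]
0.198 [-0.6 -1.6 -2.1] [-0.1 -0.3 -0.1]
0.194 [ 0.3 -1.6 -1.8] [-0.1 -0.3 -0.2]
0.19 [ 0.6 -3.2 -1.5] [-0.2 -0.3 -0.3]
0.186 [-0.2 -3.6 -2. ] [-0.1 -0.1 -0.2]
0.182 [ 1.3 -2.8 -2.2] [-0.1  0.  -0.2]
0.178 [ 0.9 -3.3 -1.6] [-0.2 -0.1 -0.3]
0.174 [ 0.5 -4.5 -1. ] [-0.1 -0.  -0.3]
0.17 [-0.  -4.1 -1.8] [-0.1 -0.  -0.2]
0.166 [-0.3 -4.  -2. ] [-0.  -0.1 -0.2]
0.1645 [ 0.3 -4.4 -2.3] [-0.   0.  -0.1]
0.163 [-0.2 -3.  -2.7] [-0.   0.  -0.1]
0.1615 [-0.4 -3.2 -2.7] [-0.1  0.  -0.2]
0.16 [-0.5 -3.1 -3.7] [-0.1 -0.  -0.2]
0.1585 [ 0.2 -3.2 -2.5] [-0.1 -0.  -0.1]
0.157 [-5.2 -1.3 12.7] [0.2 0.1 0.7]
0.1555 [-11.1  -1.5  28.3] [ 0.4 -0.   1.5]
stop
22.2 0.013765701657300075
```

The pin bottomed exactly where predicted. I release and look to confirm the collar is seated.

```bash
python3 - <<'E'
from h import *
import pickle
x,y=.5642,.0338
servo_line(tip(x,y,.1575),rate=.04); print(np.round(get_ft_force(),1))
command_gripper(.04)
servo_line(tip(x,y,.27),rate=.2)
c=capture("wrist"); s=capture("scene"); t=capture("top"); pickle.dump((c,s,t),open("g3.pkl","wb")); print(get_time(),np.round(get_ft_force(),1))
th=np.radians(15); R=np.array([[np.cos(th),np.sin(th),0],[-np.sin(th),np.cos(th),0],[0,0,1]])
for cc in(c,t,s):
    L=(cloud(cc)-[x,y,0])@R.T
    a=lambda x0,x1,y0,y1,z0,z1:L[(L[...,0]>x0)&(L[...,0]<x1)&(L[...,1]>y0)&(L[...,1]<y1)&(L[...,2]>z0)&(L[...,2]<z1)]
    g=a(-.012,.012,-.012,.014,.172,.20); print("grip top",len(g),np.round(np.median(g,0)*1000,1),np.percentile(g[:,2],[10,50,90]).round(4))
    g=a(-.03,.03,-.075,-.045,.15,.20)
    if len(g): print("lip",len(g),np.round(g.min(0)*1000,1),np.round(g.max(0)*1000,1),np.round(g.mean(0)*1000,1))
    g=a(-.012,.012,-.012,.012,.134,.142); 
    g=a(-.012,-.008,-.012,.012,.133,.143); print("hub top z",len(g),np.median(g[:,2]) if len(g) else 0)
save("g3",np.hstack([cv2.resize(c["image"][150:300,240:390],(400,400),interpolation=2),cv2.resize(s["image"][150:250,330:430],(400,400),interpolation=2)]))
E
```

```text
[-0.9 -3.   2.8]
23.925 [ 0.3 -0.2 -1.2]
grip top 436 [ -1.2   2.2 179.3] [0.1779 0.1793 0.1803]
lip 699 [-14.2 -58.  164.9] [ 11.9 -45.  179.9] [ -1.1 -50.8 173.4]
hub top z 76 0.13758592522553884
  return _methods._mean(a, axis=axis, dtype=dtype,
  ret = um.true_divide(
Traceback (most recent call last):
IndexError: index -1 is out of bounds for axis 0 with size 0
```

The grip top is 41.7 mm above the hub top (42 expected), so the pin is home. The lip is square to the mill. Now I swing the loop down with closed fingers, watching the force for the snap.

```bash
python3 - <<'E'
from h import *
import pickle
d=np.array([np.sin(np.radians(15)),-np.cos(np.radians(15))]); x,y=np.array([.5642,.0338])+.055*d
servo_line(tip(x,y,.25),rate=.2); command_gripper(0.0)
servo_line(tip(x,y,.188),rate=.15); f0=np.array(get_ft_force()); F=lambda:np.array(get_ft_force())-f0
for z in np.r_[np.arange(.180,.135,-.009),np.arange(.132,.1095,-.002)]:
    servo_line(tip(x,y,z),rate=.06); f=F()
    print(round(z,4),np.round(f,1),round((get_position()[2]+D-z)*1000,1))
    if f[2]>14 or np.hypot(*f[:2])>10: print("stop"); break
print(get_time())
c=capture("wrist"); pickle.dump(c,open("l0.pkl","wb"))
E
```

```text
0.18 [-0.9  0.3 -0.3] 0.1
0.171 [-1.4  1.1 -0.3] -0.4
0.162 [-0.5  0.9 -0.6] -0.4
0.153 [-0.9  0.1 -0.7] -0.4
0.144 [-1.4  0.4  0.3] -0.4
0.132 [-1.   0.6  0.2] -0.4
0.13 [-0.8  0.2 -0.3] 0.0
0.128 [-0.5  0.5 -0.1] -0.1
0.126 [-0.2  0.7  0.5] -0.0
0.124 [-0.6  0.3 -0.1] -0.1
0.122 [-0.2  1.8  0.7] -0.1
0.12 [-1.1  1.2 -0.2] -0.1
0.118 [-0.6  1.6  1.1] -0.1
0.116 [-1.8  0.3  0.7] -0.1
0.114 [-0.4  0.6  0.1] -0.2
0.112 [-0.8 -0.2  0.1] -0.2
0.11 [-1.7  0.3 -0.1] -0.1
30.2583
```

```bash
python3 - <<'E'
from h import *
import pickle
c=pickle.load(open("l0.pkl","rb")); s=capture("scene")
save("l0",np.hstack([cv2.resize(c["image"][150:310,230:390],(400,400),interpolation=2),cv2.resize(s["image"][140:240,330:430],(400,400),interpolation=2)]))
E
```

```text
(no output)
```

View pics/l0.png

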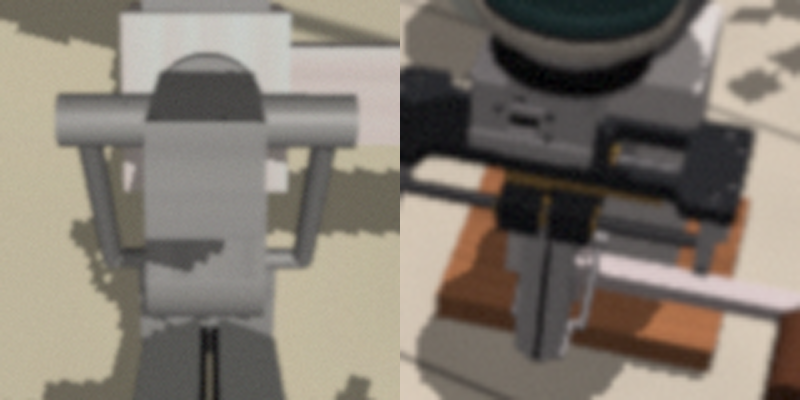

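The loop has been pressed down: the legs now straddle the hub, with the bar ends at full-resolution (276,252) and (352,253). I read the leg angle from depth.

```bash
python3 - <<'E'
from h import *
import pickle
c=pickle.load(open("l0.pkl","rb")); x,y=.5642,.0338
th=np.radians(15); R=np.array([[np.cos(th),np.sin(th),0],[-np.sin(th),np.cos(th),0],[0,0,1]])
L=(cloud(c)-[x,y,.138])@R.T*1000
q=L[(abs(abs(L[...,0]+1)-18)<4)&(L[...,1]>-60)&(L[...,1]<5)&(L[...,2]>-45)&(L[...,2]<30)]
for y0 in range(-50,4,6):
    w=q[(q[:,1]>=y0)&(q[:,1]<y0+6)]
    for sg in(-1,1):
        v=w[np.sign(w[:,0])==sg]
        if len(v): print(y0,sg,len(v),np.round(np.median(v,0),1))
print(get_position())
E
```

```text
-38 -1 17 [-17.9 -32.5 -23.5]
-38 1 29 [ 15.4 -32.6 -23.6]
-32 -1 97 [-17.6 -29.8 -21.4]
-32 1 107 [ 16.2 -29.8 -21.6]
-26 -1 85 [-18.4 -22.8 -14.3]
-26 1 81 [ 16.8 -22.9 -14. ]
-20 -1 94 [-18.2 -16.9  -8. ]
-20 1 95 [ 17.  -17.1  -8. ]
-14 -1 106 [-18.3 -10.9  -1.9]
-14 1 109 [ 16.9 -10.8  -1.8]
-8 -1 130 [-18.5  -4.8   4.2]
-8 1 128 [16.9 -4.6  4.8]
-2 -1 352 [-18.9   1.2  11.1]
-2 1 463 [17.   2.  10.9]
[ 0.57842033 -0.01942756  0.07198076]
```

The legs are 0.80 rad below level, so the angle is about 1.15 and past the snap. I let go, back off and check that it stays.

```bash
python3 - <<'E'
from h import *
import pickle
p=np.array(get_position()); x,y=.5642,.0338
servo_line(p+[0,0,.14],rate=.15); servo_line(p+[0,-.06,.20],rate=.2); sleep(.5)
c=capture("wrist"); s=capture("scene"); t=capture("top"); pickle.dump((c,s,t),open("l1.pkl","wb")); print(get_time())
th=np.radians(15); R=np.array([[np.cos(th),np.sin(th),0],[-np.sin(th),np.cos(th),0],[0,0,1]])
for cc in(c,s,t):
    L=(cloud(cc)-[x,y,.138])@R.T*1000
    q=L[(abs(abs(L[...,0])-18)<5)&(L[...,1]>-60)&(L[...,1]<5)&(L[...,2]>-45)&(L[...,2]<60)]
    for y0 in range(-50,4,8):
        w=q[(q[:,1]>=y0)&(q[:,1]<y0+8)&(q[:,0]<0)]
        if len(w): print(y0,len(w),np.round(np.median(w,0),1))
    w=L[(abs(L[...,0])<10)&(L[...,1]<-42)&(L[...,1]>-70)&(L[...,2]>-45)&(L[...,2]<60)]
    g=L[(abs(L[...,0])<9)&(abs(L[...,1])<10)&(L[...,2]>30)&(L[...,2]<60)]
    print("lip",len(w),np.round(np.median(w,0),1) if len(w) else "","grip top",np.round(np.median(g,0),1) if len(g) else "")
save("l1",np.hstack([cv2.resize(c["image"][130:290,230:390],(400,400),interpolation=2),cv2.resize(s["image"][140:240,330:430],(400,400),interpolation=2)]))
E
```

```text
32.6667
-50 9 [-13.8 -46.2 -27.8]
-42 9 [-13.8 -37.8 -25. ]
-34 49 [-17.6 -30.6 -22.1]
-26 40 [-19.3 -21.6 -12.2]
-18 60 [-18.7 -13.1  -4.9]
-10 84 [-18.3  -5.4   2.2]
-2 103 [-18.2   1.   10.9]
lip 252 [  0.3 -47.5 -27.9] grip top [-1.  -0.5 41.4]
-42 2 [-15.5 -36.8 -21.2]
-34 13 [-17.3 -31.1 -21.3]
-26 9 [-18.1 -22.5 -13.3]
-18 10 [-17.4 -14.5  -4.5]
-10 18 [-17.1  -5.3   7.4]
-2 5 [-17.4  -1.4  11.3]
lip 56 [ -0.8 -49.  -27.9] grip top [ 1.1 -5.6 40.4]
lip 0  grip top
```

View pics/l1.png

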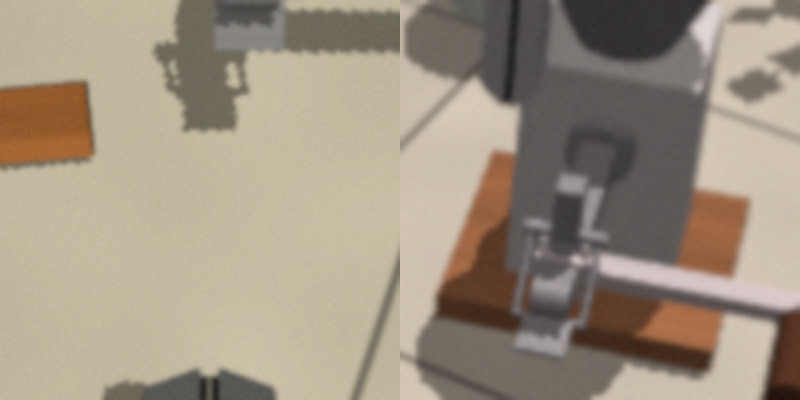

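The scene crop shows the pin in the hub and the loop closed under the shaft nose, with the lip at about scene (466,224). It is holding on its own: lip about 28 mm below the pin origin, grip top 41.4 mm above the hub, and the robot clear.

```bash
python3 -c "
from plant import *
print(get_time()); print(job_done())"
```

```text
32.6667
the job is handed in; nothing more can be done
None
```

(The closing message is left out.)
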